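# Fill the gap in a row of tubs and hold the press board flush

## Task

Take the thick spacer board out of the stand, leave the slim board there, and slide the spacer upright into the one gap in the row of tubs that is wide enough for it, right down onto the tray floor, and let go of it. Then push the sprung press board fully home, flush against the fronts of the tubs, and finish while still holding it pressed there; do not let it spring back. Do not knock over or shove aside anything else on the bench.

Things in the scene. Friction and masses are not known exactly. Their poses are not given: they have to be found in the camera images.
- tray: Fixed aluminium tray with a row of three tubs. Origin: on the bench (z = 0) under the row's centre; x away from the robot (tubs' depth), y along the row. Floor 6 mm thick. Row: x -55 to 55, y -114 to 114 mm, tub tops 86 mm above the bench. End cheeks 8 mm thick, 86 mm high, inner faces at y = -114 and 114 mm; 46 mm high fence on the +x side, inner face x = 57 mm.
- tub_wide: Fixed white tub with grey lid, 72 mm wide (y), 110 deep (x), 80 tall, in one of the tray's three cells (which one varies), axes as the tray's. Origin: middle of the lower edge of its -y side, 6 mm above the bench. Cells repeat every 76 mm, so on its +y side is a gap 4 mm wide (y 72 to 76 mm) up to the next tub or cheek, open from above, too narrow for the spacer.
- tub_middle: Fixed white tub with grey lid, 68 mm wide (y), 110 deep (x), 80 tall, in one of the tray's three cells (which one varies), axes as the tray's. Origin: middle of the lower edge of its -y side, 6 mm above the bench. Cells repeat every 76 mm, so on its +y side is a gap 8 mm wide (y 68 to 76 mm) up to the next tub or cheek, open from above, too narrow for the spacer.
- tub_narrow: Fixed white tub with grey lid, 59 mm wide (y), 110 deep (x), 80 tall, in one of the tray's three cells (which one varies), axes as the tray's. Origin: middle of the lower edge of its -y side, 6 mm above the bench. Cells repeat every 76 mm, so on its +y side is a gap 17 mm wide (y 59 to 76 mm) up to the next tub or cheek, open from above, the only one that takes the spacer.
- press_board (a joint): Upright plywood press board on the tray's -x side (towards the robot), 12 mm thick (x), 224 wide (y), top 116 mm above the bench. It slides along tray +x: 0 = back, at rest; 0.035 m = flush on the tubs' fronts. Springs push it back with 3 N at 0, 8 N at 0.035. Push it anywhere along its width; the space on its -x side is free above 45 mm.
- press_top (a point): Centre of the press board's top edge, moving with it (mid thickness; its pushed face is 6 mm further to tray -x). At rest at tray x = -96 mm.
- stand: Fixed steel stand on the right of the bench, 110 x 120 x 36 mm, with two slots along its x axis, at y = -30 and +30 mm, each 16 mm wide, slot floor 6 mm above the bench, walls to 36 mm. Origin: centre of its underside. One slot holds the spacer, the other the slim board.
- spacer: The spacer: loose plywood board, 12 mm thick (y), 95 long (x), 110 tall (z), 0.06 to 0.13 kg, upright in one of the stand's slots (axes as the stand's), top 116 mm above the bench. Origin: centre of its underside. Seated in the gap it stands 30 mm above the tubs.
- slim_board: Bystander. Like the spacer but only 6 mm thick, in the stand's other slot, 60 mm from the spacer centre to centre.
- oil_bottle: Bystander. Amber oil bottle, 72 mm diameter, 200 mm tall, standing left of the tray.
- sauce_bottle: Bystander. Dark sauce bottle, 60 mm diameter, 180 mm tall, standing on the far right.
- jar: Bystander. Glass jar, 70 mm diameter, 85 mm tall, standing beyond and right of the tray.
- tape_roll: Bystander. Cardboard-brown tape roll lying flat, 100 mm diameter, 48 mm high, left of the tray.
- small_carton: Bystander. Small closed carton, 90 x 130 x 70 mm, beside the board stand.
Not all that is in view belongs to the job. Leave any pink or turquoise look-alike of the spacer alone.

How it is judged:
By the outcome, as a careful person would: the job done as asked, in the order asked, and still so for the second after the job is handed in, while the arm keeps its last pose, push and grip.
It also fails if it takes over 54 s, if anything falls off the work surface, if the arm or the gripper's body presses on something with over 40 N, if the wrist force passes 120 N, or if a joint passes its speed limit or range.

## Robot

A 6-joint arm with a two-finger parallel gripper is mounted at the origin on the work surface. World frame = base frame: x ahead of the robot, y to its left, z up, the work surface at z = 0. Lengths are in mm, angles in degrees, forces in N, time in s.
With the tool pointing down it reaches from about 300 to 850 mm from the base axis. Payload 4.2 kg.
Tool frame: the origin (TCP) lies on the centre line of the jaws, within the pads' length; the fingertips stand 14 mm ahead of it and the grasp point (between the pads) lies 5 mm behind it (env.finger_overhang is the z of the fingertips in the tool frame, in mm); z points along the fingers, y is the line along which they close (so a half turn about z gives the same grasp; the last joint's range is limited). The gripper opens to 91 mm and grips with 3 to 60 N. Pads are 32 mm wide; open, the fingers measure 118 mm over their backs; the gripper's body (76 mm by 178 mm) begins 60 mm behind the grasp point.
Start: joints at [65.145, 18.312, 89.639, -0, 72.044, -1.146], TCP at [231.206, 526.484, 227.976] pointing down, gripper open.
Joint ranges: [-177.97, 177.97], [-48.28, 115.42], [12.27, 149.76], [-77.06, 257.06], [2.81, 150.46], [-146.56, 146.56]. Speed limits (degrees/s): [147.25, 147.25, 180, 180, 180, 180].

## Interface

Orientations are given as [roll, pitch, yaw] about the fixed x, y, z axes, in that order (R = Rz(yaw) Ry(pitch) Rx(roll)).
In Python, from workcell import sensors, viewer, env gives the robot as it stands. The module is installed in compiled form; this text tells all that it offers.
- The arm moves only by the tool step_arm, never from a script. Its argument "plan" is one flat list of numbers, 6 for each row, row after row: the shift along the tool's x, y, z in cm, then the turn, a rotation vector about the tool's x, y, z in rad. In form: [x, y, z, wx, wy, wz, x, y, z, wx, wy, wz, ...]. A call has 1 to 5 rows; each row shifts and turns the commanded pose from where the row before left it, along the tool's axes as they then stand; what a row does not reach is not made up. A row lasts 1/12 s, in which the tool goes at most 41.7 mm and 7.16 degrees, less where a joint would pass 70% of its speed; a pose out of reach is approached as far as the arm can. A call is refused whole if a number of a shift passes 4.17 or a number of a turn 0.125, either way. A call with a gripper value outside its range is refused whole. "hand" is the finger opening in cm, from 0 to 9.12, set as the call begins (left out, the last holds). The fingers move at their own pace and stop on an object; "newtons" is the grip in N (left out, the last holds). Time passes only in rows, so rows that do not move let the fingers close. It gives the time, the measured TCP pose, the force, the opening and the grip force at its end, in the units of the state.
- sensors.state(): the state, without advancing time (a new reading comes with each control period).
- viewer.grab_frame(name): name is "scene" or "top"; returns a dict with "img" (480x640x3 uint8, red, green, blue), "fx", "fy", "cx", "cy" (pixels), "position" and "attitude" of the camera in the world. Camera axes: x right, y down, z forward; pixel columns grow to the right and rows downward; lengths in mm; the calibration is good to about 2 mm. A picture is of the moment at which its call begins. There is no depth.
- env.job_done(): hands the job in; it is judged then, once.
Trained networks look in a picture, given as the dict that the camera call returned (one of the last four; its "shot" number tells which), for a name from the list of things; names that differ only in an ending like _2 or _b are one class to them, and where a whole thing is asked for, a point or a joint stands for the part that bears it (a point fixed in the world has none). Each returns a list of dicts, best first, with "score" (0 to 1); they miss things now and then, are a little off and sometimes report something else, mostly with a low value. They report only what shows in the picture. A call takes as long as a camera call. They do not tell look-alikes from the thing itself.
- viewer.boxes_of(name, picture): "location" ([column, row] in pixels, amid what is visible of it).
- viewer.pinpoint(name, picture): "location" ([column, row] in pixels: a listed point, or the origin of a listed thing).
The state is a dict: "time_s": time; "qpos": joint angles; "qvel": joint speeds; "effort": joint torques, N m; "ee_pos": TCP position; "ee_rot": TCP orientation; "force": force on the tool from outside, world axes, zero at the start; "torque": the same for the moment, N m; "gripper_width": finger opening in mm; "gripper_force": force on a finger pad.
Only numpy, scipy, OpenCV 4.12 (cv2) and the standard library are available. Lean on these libraries where they do the work, as an engineer would, in place of code of your own. Each camera call takes 0.05 s, during which the arm holds its last target. There are 200 camera calls.

## Working session

There is one attempt and no reset: what is moved stays moved. The work goes in short steps, Python scripts to look and compute and a tool call to move; the robot and the scene stay as the last step left them, time stands still between calls to the robot, and variables do not carry over. Pictures are saved under pics/ and viewed, at most 10 in all, crops included, and the job is handed in when it is done.

Besides the shell and the picture viewer there is one more tool, called after "Request:" by a JSON object that holds its "api" and its "payload", one argument or row to a line. step_arm: Moves the arm, as the interface text tells. Its arguments: {"type":"object","properties":{"plan":{"type":"array","items":{"type":"number"}},"hand":{"type":"number"},"newtons":{"type":"number"}},"required":["plan"]}

```bash
mkdir -p pics
cat > h.py <<'E'
import numpy as np, cv2
from workcell import sensors, viewer, env
from scipy.spatial.transform import Rotation as R
def pose(f):
    a=np.array(f["attitude"],float)
    if a.shape==(3,3): M=a
    else: M=R.from_euler('xyz',a,degrees=True).as_matrix()
    return M,np.array(f["position"],float)
def ray(f,p,z):
    M,c=pose(f); d=M@np.array([(p[0]-f["cx"])/f["fx"],(p[1]-f["cy"])/f["fy"],1])
    return c+d*(z-c[2])/d[2]
def proj(f,X):
    M,c=pose(f); v=M.T@(np.array(X,float)-c)
    return np.array([f["fx"]*v[0]/v[2]+f["cx"],f["fy"]*v[1]/v[2]+f["cy"]])
E
python3 - <<'E'
from h import *
zs=dict(tray=0,tub_wide=6,tub_middle=6,tub_narrow=6,press_top=116,stand=0,spacer=6,slim_board=6)
for n in("top","scene"):
    f=viewer.grab_frame(n); cv2.imwrite(f"pics/{n}0.png",f["img"][:,:,::-1])
    print(n,f["position"],f["attitude"],f["fx"],f["cx"],f["cy"])
    for k,z in zs.items():
        for d in viewer.pinpoint(k,f)[:3]: print(k,np.round(d["location"],1),round(d["score"],2),np.round(ray(f,d["location"],z),1))
print(sensors.state())
E
```

```text
top [ 375.75650844  -18.93422389 1344.50959721] [-170.01297603    0.75212088  -89.71064088] 604.1417491932878 324.55564153879897 235.2863680468067
tray [427.6 188.4] 0.44 [ 721.9 -235.1    0. ]
tub_wide [301.8 247.1] 0.98 [584.3  50.7   6. ]
tub_middle [268.7 245.2] 0.59 [588.4 125.2   6. ]
tub_narrow [340.6 241.3] 0.95 [597.8 -36.3   6. ]
press_top [283.8 280.4] 0.63 [498.4  81.  116. ]
stand [480.5 306.4] 0.56 [ 454.1 -345.     0. ]
spacer [454.3 242.1] 0.95 [ 596.7 -290.8    6. ]
spacer [465.5 307.4] 0.64 [ 451.4 -310.6    6. ]
spacer [414.9 330.8] 0.62 [ 400.1 -198.6    6. ]
slim_board [493.  307.5] 0.56 [ 451.4 -370.8    6. ]
scene [1114.0432116   555.30457085 1067.2537773 ] [-141.91326534    0.40933101  135.47160223] 543.8710888564832 317.61129827246833 240.6671873322714
tray [340.8 283.5] 0.57 [583.9  83.1   0. ]
tub_wide [326.5 272.1] 0.87 [587.6  39.4   6. ]
tub_middle [352.1 293.1] 0.88 [587.5 122.5   6. ]
tub_narrow [300.1 259.7] 0.91 [607.1 -31.2   6. ]
tub_narrow [472.9 331.3] 0.72 [472.  376.2   6. ]
press_top [368.3 234.5] 0.87 [503.2  86.6 116. ]
stand [261.7 165.8] 0
[... 201 characters left out ...]
59 [ 446.1 -365.7    6. ]
{'time_s': 0.9, 'qpos': array([ 6.51455891e+01,  1.83126005e+01,  8.96392732e+01,  1.07099173e-04,
        7.20439249e+01, -1.14538274e+00]), 'qvel': array([ 0.05299175,  0.09968062, -0.12581601, -0.0134011 ,  0.10258345,
        0.01547734]), 'effort': array([-6.76751424e-04, -4.12360454e+01, -2.32234526e+01,  7.27253454e-02,
        3.76126170e-02,  1.27502233e-05]), 'ee_pos': array([231.20289392, 526.48539257, 227.9670419 ]), 'ee_rot': array([ 1.79995797e+02, -1.78818269e-05,  1.56290939e+02]), 'force': array([-0.97123577, -0.64578147,  0.30095007]), 'torque': array([-0.00511816,  0.01840886,  0.01287153]), 'gripper_force': 0.0, 'gripper_width': 91.2337028299627}
```

```bash
ls pics
```

```text
scene0.png
top0.png
```

View pics/top0.png

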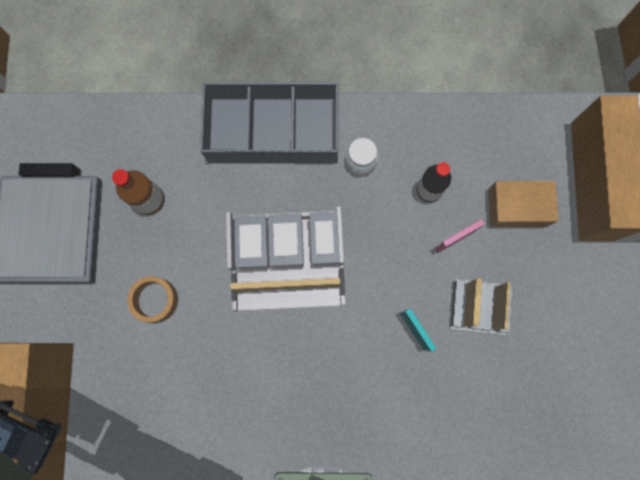

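View pics/scene0.png

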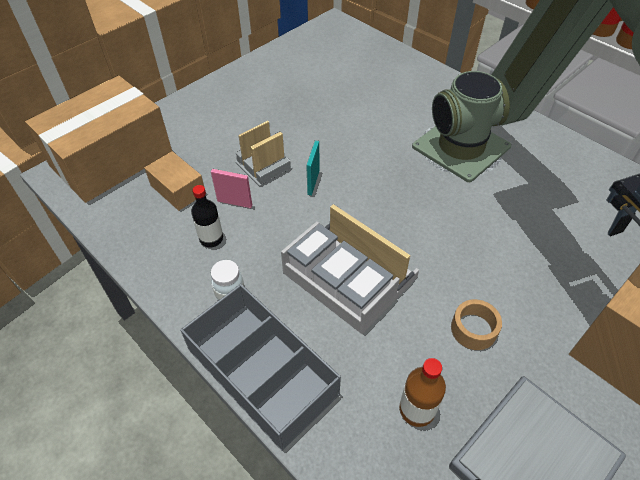

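Candidates for the spacer are the left stand board (top 477,300), the right stand board (505,305), the pink board (460,237) and the turquoise board (419,330). The description fits the thicker of the two stand boards, so I'll check that in one close crop.

Run:
```python
from h import *
a=cv2.imread("pics/top0.png"); b=cv2.imread("pics/scene0.png")
def c(im,x,y,w,h): return cv2.resize(im[y:y+h,x:x+w],(400,300),interpolation=cv2.INTER_CUBIC)
o=np.vstack([np.hstack([c(a,440,265,80,75-0),c(b,230,115,80,60)]),np.hstack([c(a,220,200,140,105),c(b,270,200,160,120)])])
cv2.imwrite("pics/crop.png",o)
```

```text
(no output)
```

View pics/crop.png

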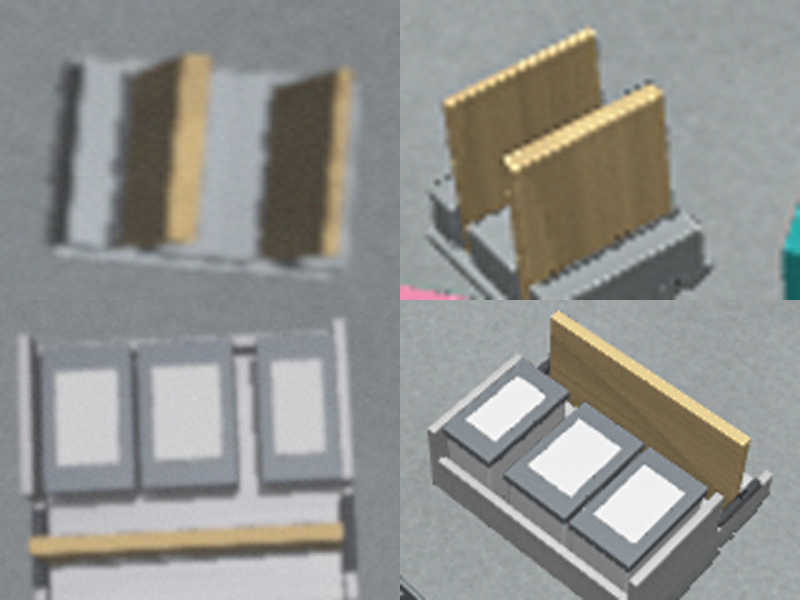

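The crop shows the left stand board (top 477,300; scene 268,150) is the thick one, so that is the spacer. The wide gap is between the middle and right tubs (top about 306,240).

```bash
cat >> h.py <<'E'
def tops(f,boxes,sat=70,val=150):
    hsv=cv2.cvtColor(f["img"],cv2.COLOR_RGB2HSV)
    m=((hsv[...,1]>sat)&(hsv[...,2]>val)&(abs(hsv[...,0].astype(int)-19)<9)).astype(np.uint8)
    out={}
    for k,(x0,y0,x1,y1,z) in boxes.items():
        s=m[y0:y1,x0:x1]; n,l,st,_=cv2.connectedComponentsWithStats(s); i=1+np.argmax(st[1:,4])
        ys,xs=np.nonzero(l==i)
        P=np.array([ray(f,(x+x0,y+y0),z)[:2] for x,y in zip(xs,ys)],np.float32)
        c=P.mean(0); w,V=np.linalg.eigh(np.cov(P.T)); d=V[:,1]; t=(P-c)@d
        out[k]=(c,np.degrees(np.arctan2(d[1],d[0]))%180,np.sqrt(12*w),t.min(),t.max(),len(P))
    return out
E
python3 - <<'E'
from h import *
f=viewer.grab_frame("top")
for k,v in tops(f,dict(spacer=(470,270,490,335,116),slim=(496,270,515,335,116),press=(222,270,350,300,116))).items(): print(k,*[np.round(x,1) for x in v])
g=viewer.grab_frame("scene")
for k,v in tops(g,dict(spacer=(245,125,292,155,116),press=(320,200,420,285,116)),60,195).items(): print(k,*[np.round(x,1) for x in v])
E
```

```text
spacer [ 457.  -310.5] 173.7 [10.  92.2] -46.3 45.5 228
slim [ 450.4 -370.2] 173.5 [ 3.8 90.8] -44.8 44.3 85
press [492.3  79.8] 93.0 [ 10.2 224.2] -111.8 108.9 544
spacer [ 459.4 -313.4] 173.8 [10.5 94.3] -44.1 48.3 98
press [492.5  83.4] 93.1 [ 11.3 222.2] -116.7 104.4 383
```

Request:
{"api": "step_arm", "payload": {
  "plan": [0,0,0,0,0,-0.1013,0,0,0,0,0,-0.1013,0,0,0,0,0,-0.1013,-1.44,-3.67,0,0,0,0,-1.44,-3.67,0,0,0,0],
  "hand": 4.0,
  "newtons": 25
}}

```text
time_s: 1.42
ee_pos: [251.7, 450.5, 227.4]
ee_rot: [-180.0, 0.0, 173.9]
force: [1.3, 0.2, 0.2]
gripper_width: 60.8
gripper_force: 0.0
```

Request:
{"api": "step_arm", "payload": {
  "plan": [-1.44,-3.67,0,0,0,0,-1.44,-3.67,0,0,0,0,-1.44,-3.67,0,0,0,0,-1.44,-3.67,0,0,0,0,-1.44,-3.67,0,0,0,0]
}}

```text
time_s: 1.83
ee_pos: [303.2, 258.4, 228.1]
ee_rot: [180.0, 0.0, 173.8]
force: [0.8, -0.1, 0.1]
gripper_width: 40.2
gripper_force: 0.0
```

Request:
{"api": "step_arm", "payload": {
  "plan": [-1.44,-3.67,0,0,0,0,-1.44,-3.67,0,0,0,0,-1.44,-3.67,0,0,0,0,-1.44,-3.67,0,0,0,0,-1.44,-3.67,0,0,0,0]
}}

```text
time_s: 2.25
ee_pos: [354.7, 68.0, 228.3]
ee_rot: [180.0, 0.1, 173.7]
force: [0.4, -0.2, -0.2]
gripper_width: 40.0
gripper_force: 0.0
```

Request:
{"api": "step_arm", "payload": {
  "plan": [-1.44,-3.67,0,0,0,0,-1.44,-3.67,0,0,0,0,-1.44,-3.67,0,0,0,0,-1.44,-3.67,0,0,0,0,-1.44,-3.67,0,0,0,0]
}}

```text
time_s: 2.67
ee_pos: [406.2, -122.6, 228.3]
ee_rot: [180.0, 0.1, 173.7]
force: [0.7, 0.6, -0.0]
gripper_width: 39.9
gripper_force: 0.0
```

Request:
{"api": "step_arm", "payload": {
  "plan": [-1.44,-3.67,0,0,0,0,-1.44,-3.67,0,0,0,0,-1.44,-3.67,0,0,0,0,-1.44,-3.67,0,0,0,0,0,0,0,0,0,0]
}}

```text
time_s: 3.08
ee_pos: [449.1, -279.1, 227.5]
ee_rot: [-179.8, 0.1, 173.5]
force: [0.8, -0.9, -0.6]
gripper_width: 40.2
gripper_force: 0.0
```

Request:
{"api": "step_arm", "payload": {
  "plan": [-1.19,-3.13,0,0,0,0,0,0,2.5,0,0,0,0,0,3.5,0,0,0,0,0,0,0,0,0,0,0,0,0,0,0]
}}

```text
time_s: 3.5
ee_pos: [454.6, -304.2, 166.8]
ee_rot: [179.9, -0.2, 173.7]
force: [-0.7, -0.0, 0.2]
gripper_width: 40.1
gripper_force: 0.0
```

Run:
```python
from h import *
f=viewer.grab_frame("top"); g=viewer.grab_frame("scene")
print(sensors.state()["ee_pos"])
o=np.hstack([cv2.resize(f["img"][230:350,420:540],(400,400)),cv2.resize(g["img"][90:210,210:330],(400,400))])
cv2.imwrite("pics/c2.png",o[:,:,::-1])
```

```text
[ 456.5034538  -305.31222782  169.61228886]
```

View pics/c2.png

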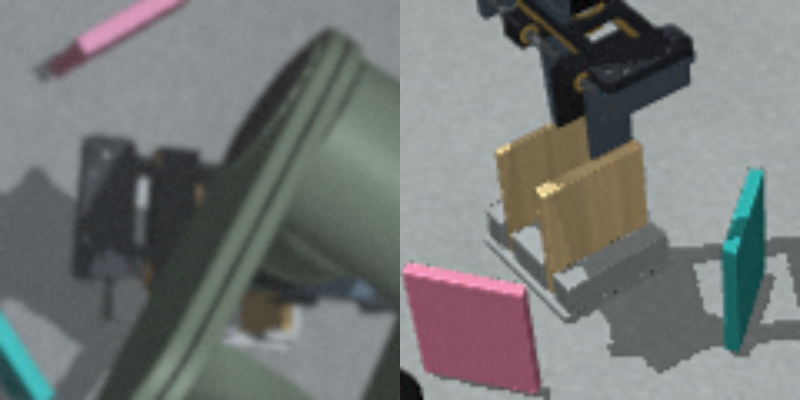

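The fingers are above the left (thick) board, with 40 mm opening. I'll correct the 6 mm lateral shortfall, then descend.

Request:
{"api": "step_arm", "payload": {
  "plan": [-0.17,-0.6,0,0,0,0,0,0,1.5,0,0,0,0,0,1.5,0,0,0,0,0,0,0,0,0,0,0,0,0,0,0]
}}

```text
time_s: 4.02
ee_pos: [457.0, -311.6, 138.9]
ee_rot: [-180.0, 0.1, 173.7]
force: [-0.4, -0.4, 0.7]
gripper_width: 40.2
gripper_force: 0.0
```

Request:
{"api": "step_arm", "payload": {
  "plan": [0,0,1.2,0,0,0,0,0,1.2,0,0,0,0,0,1.1,0,0,0,0,0,0,0,0,0,0,0,0,0,0,0]
}}

```text
time_s: 4.43
ee_pos: [457.3, -311.7, 104.0]
ee_rot: [-180.0, 0.1, 173.7]
force: [0.3, 0.4, 0.8]
gripper_width: 40.1
gripper_force: 0.0
```

Close and lift.

Request:
{"api": "step_arm", "payload": {
  "plan": [0,0,0,0,0,0,0,0,0,0,0,0,0,0,0,0,0,0,0,0,0,0,0,0,0,0,0,0,0,0],
  "hand": 0.6,
  "newtons": 25
}}

```text
time_s: 4.85
ee_pos: [456.9, -311.4, 103.4]
ee_rot: [-180.0, 0.0, 173.7]
force: [-1.0, -0.5, 1.7]
gripper_width: 11.6
gripper_force: 25.0
```

Request:
{"api": "step_arm", "payload": {
  "plan": [0,0,0,0,0,0,0,0,-0.5,0,0,0,0,0,-1.5,0,0,0,0,0,-2.0,0,0,0,0,0,-2.5,0,0,0]
}}

```text
time_s: 5.27
ee_pos: [455.7, -310.6, 167.4]
ee_rot: [179.9, -0.2, 173.7]
force: [-0.1, -0.5, -1.6]
gripper_width: 12.0
gripper_force: 25.0
```

Request:
{"api": "step_arm", "payload": {
  "plan": [0,0,-2.5,0,0,0,0,0,-2.5,0,0,0,0,0,-1.5,0,0,0,0,0,0,0,0,0,0,0,0,0,0,0]
}}

```text
time_s: 5.68
ee_pos: [456.7, -311.3, 233.2]
ee_rot: [-180.0, 0.1, 173.7]
force: [0.5, 0.5, -0.8]
gripper_width: 11.5
gripper_force: 25.0
```

Run:
```python
from h import *
g=viewer.grab_frame("scene"); print(sensors.state()["ee_pos"],sensors.state()["gripper_width"])
cv2.imwrite("pics/c3.png",cv2.resize(g["img"][40:220,180:400],(733,600))[:,:,::-1])
```

```text
[ 456.12208028 -310.91762843  232.01196911] 12.051600822632468
```

View pics/c3.png

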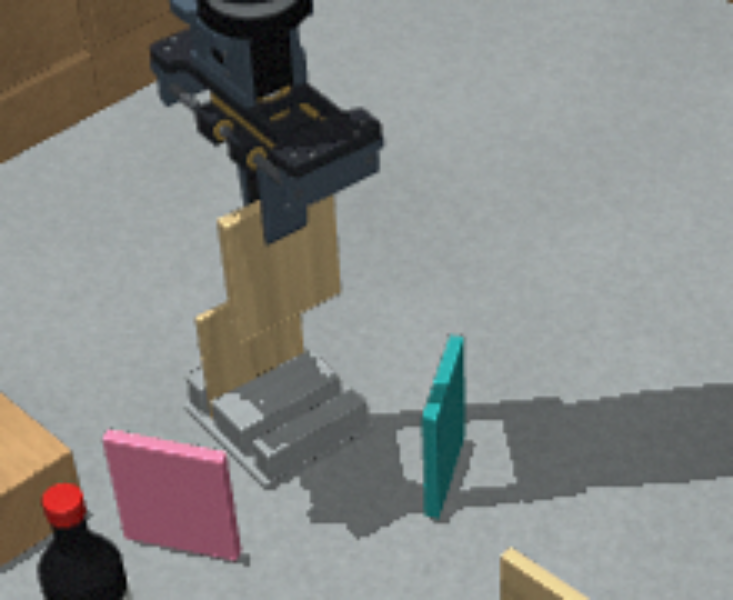

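The thick spacer is held upright at (270,250) in the crop and the slim board is still in its slot. Next is the move over the gap.

Request:
{"api": "step_arm", "payload": {
  "plan": [-0.4,1.6,0,0,0,0,-0.8,3.0,0,0,0,0,-0.8,3.0,0,0,0,0,-0.8,3.0,0,0,0,0,-0.8,3.0,0,0,0,0]
}}

```text
time_s: 6.15
ee_pos: [506.6, -178.5, 230.8]
ee_rot: [179.9, -0.2, 173.7]
force: [0.2, -1.2, -0.5]
gripper_width: 11.9
gripper_force: 25.0
```

Request:
{"api": "step_arm", "payload": {
  "plan": [-0.8,3.0,0,0,0,0,-0.8,3.0,0,0,0,0,-0.8,3.0,0,0,0,0,-0.8,3.0,0,0,0,0,-0.8,3.0,0,0,0,0]
}}

```text
time_s: 6.57
ee_pos: [562.9, -33.8, 230.8]
ee_rot: [-180.0, -0.2, 173.7]
force: [-0.6, 0.0, -1.4]
gripper_width: 11.9
gripper_force: 25.0
```

Request:
{"api": "step_arm", "payload": {
  "plan": [-0.8,3.0,0,0,0,0,-0.8,3.0,0,0,0,0,-0.49,1.76,0,0,0,0,0,0,0,0,0,-0.081,0,0,0,0,0,-0.081]
}}

```text
time_s: 6.98
ee_pos: [592.2, 40.9, 230.3]
ee_rot: [180.0, -0.3, -176.7]
force: [-0.1, -0.4, -0.4]
gripper_width: 12.2
gripper_force: 25.0
```

Request:
{"api": "step_arm", "payload": {
  "plan": [0,0,0,0,0,0,0,0,0,0,0,0,0,0,0,0,0,0]
}}

```text
time_s: 7.23
ee_pos: [592.3, 39.3, 231.9]
ee_rot: [180.0, -0.1, -177.1]
force: [-0.9, 0.5, -0.1]
gripper_width: 11.8
gripper_force: 25.0
```

Run:
```python
from h import *
s=sensors.state(); print(s["ee_pos"],s["ee_rot"],s["gripper_width"])
f=viewer.grab_frame("top");g=viewer.grab_frame("scene")
o=np.hstack([cv2.resize(f["img"][180:320,220:360],(400,400)),cv2.resize(g["img"][150:340,240:430],(400,400))])
cv2.imwrite("pics/c4.png",o[:,:,::-1])
# predicted gap at tub tops in scene: check
o=np.array([588.3,86.0]);a=np.radians(3);ex=np.array([np.cos(a),np.sin(a)]);ey=np.array([-np.sin(a),np.cos(a)])
for x in(-55,55):
  for y in(-55,-38,-114,38,34,106):
    P=o+x*ex+y*ey; print(x,y,np.round(P,1),np.round(proj(g,[*P,86]),1),np.round((proj(g,[*P,86])-[240,150])*400/190+[400,0]), np.round(proj(f,[*P,86]),1))
```

```text
[592.34061342  39.27500905 231.8625556 ] [ 1.79993494e+02 -1.18334960e-01 -1.77128120e+02] 11.783247938248545
-55 -55 [536.3  28.2] [339.  236.5] [608. 182.] [310.4 263.9]
-55 -38 [535.4  45.2] [344.6 240.4] [620. 190.] [302.3 264.3]
-55 -114 [539.3 -30.7] [320.1 223.3] [569. 154.] [338.4 262.5]
-55 38 [531.4 121.1] [370.4 258.4] [675. 228.] [266.1 266.1]
-55 34 [531.6 117.1] [369.  257.4] [672. 226.] [268. 266.]
-55 106 [527.8 189. ] [394.7 275.3] [726. 264.] [233.8 267.6]
55 -55 [646.1  34. ] [306.3 265.3] [540. 243.] [308.1 212.7]
55 -38 [645.2  50.9] [312.  269.6] [551. 252.] [300.2 213.1]
55 -114 [649.2 -25. ] [287.3 251. ] [500. 213.] [335.8 211.3]
55 38 [641.2 126.8] [338.  289.1] [606. 293.] [264.5 214.8]
55 34 [641.4 122.8] [336.6 288. ] [603. 291.] [266.4 214.7]
55 106 [637.7 194.7] [362.5 307.5] [658. 332.] [232.7 216.4]
```

View pics/c4.png

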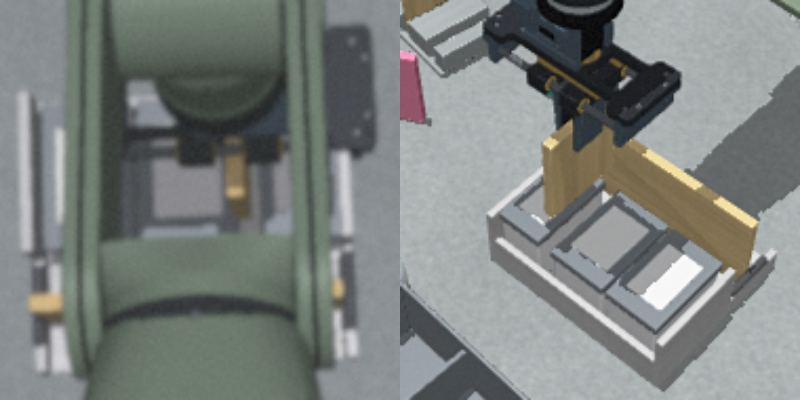

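Run:
```python
from h import *
o=np.array([588.3,86.0]);a=np.radians(3);ex=np.array([np.cos(a),np.sin(a)]);ey=np.array([-np.sin(a),np.cos(a)])
ys=np.arange(-66,-26,1.)
for n in("top","scene"):
    f=viewer.grab_frame(n); im=cv2.cvtColor(cv2.imread(f"pics/{n}0.png"),cv2.COLOR_BGR2GRAY)
    for xs in(np.arange(-48,-10,2),np.arange(10,48,2)):
        P=np.array([[proj(f,[*(o+x*ex+y*ey),86]) for y in ys] for x in xs],np.float32)
        v=cv2.remap(im,P[...,0],P[...,1],cv2.INTER_LINEAR).mean(0)
        print(n,xs[0],' '.join(f"{int(y)}:{int(q)}" for y,q in zip(ys,v)))
```

```text
top -48 -66:154 -65:150 -64:147 -63:146 -62:145 -61:144 -60:141 -59:136 -58:128 -57:122 -56:119 -55:121 -54:132 -53:147 -52:164 -51:180 -50:190 -49:197 -48:199 -47:200 -46:199 -45:198 -44:194 -43:186 -42:174 -41:159 -40:145 -39:137 -38:136 -37:139 -36:143 -35:146 -34:147 -33:147 -32:148 -31:150 -30:154 -29:160 -28:165 -27:171
top 10 -66:151 -65:147 -64:143 -63:142 -62:142 -61:140 -60:138 -59:133 -58:127 -57:120 -56:117 -55:117 -54:122 -53:130 -52:142 -51:154 -50:165 -49:173 -48:177 -47:181 -46:181 -45:180 -44:176 -43:170 -42:160 -41:149 -40:139 -39:133 -38:133 -37:136 -36:139 -35:142 -34:143 -33:143 -32:144 -31:148 -30:154 -29:163 -28:172 -27:178
scene -48 -66:139 -65:140 -64:141 -63:142 -62:142 -61:140 -60:130 -59:113 -58:92 -57:76 -56:69 -55:74 -54:89 -53:106 -52:119 -51:127 -50:132 -49:135 -48:136 -47:138 -46:140 -45:141 -44:144 -43:146 -42:143 -41:140 -40:139 -39:140 -38:140 -37:140 -36:139 -35:138 -34:138 -33:141 -32:152 -31:169 -30:188 -29:200 -28:204 -27:204
scene 10 -66:141 -65:141 -64:142 -63:143 -62:144 -61:142 -60:133 -59:116 -58:95 -57:77 -56:68 -55:71 -54:84 -53:101 -52:114 -51:122 -50:125 -49:124 -48:124 -47:124 -46:124 -45:124 -44:124 -43:122 -42:120 -41:122 -40:130 -39:138 -38:141 -37:142 -36:141 -35:140 -34:140 -33:143 -32:156 -31:175 -30:194 -29:205 -28:208 -27:209
```

The edge profiles from both cameras put the gap at tray y -58.5 to -41.5, so I shift 3 mm towards -y, lower to just above the tubs and look.

Request:
{"api": "step_arm", "payload": {
  "plan": [0,-0.29,0,0,0,0,0,0,1.3,0,0,0,0,0,1.4,0,0,0,0,0,1.4,0,0,0,0,0,0,0,0,0]
}}

```text
time_s: 7.85
ee_pos: [591.3, 36.2, 189.3]
ee_rot: [180.0, -0.3, -177.0]
force: [-1.1, 0.7, -0.8]
gripper_width: 11.9
gripper_force: 25.0
```

Request:
{"api": "step_arm", "payload": {
  "plan": [0,0,0,0,0,0,0,0,0,0,0,0]
}}

```text
time_s: 8.02
ee_pos: [593.5, 36.4, 192.8]
ee_rot: [180.0, 0.1, -177.0]
force: [0.2, -0.3, 0.3]
gripper_width: 12.1
gripper_force: 25.0
```

Run:
```python
from h import *
s=sensors.state(); print(s["ee_pos"],s["ee_rot"],s["force"])
g=viewer.grab_frame("scene"); b=g["img"][200:290,270:390]
cv2.imwrite("pics/c5.png",cv2.resize(b,(800,600),interpolation=cv2.INTER_CUBIC)[:,:,::-1])
```

```text
[593.53903332  36.43919451 192.79402567] [ 1.79997298e+02  8.16706877e-02 -1.77030013e+02] [ 0.19253438 -0.31854489  0.34702933]
```

View pics/c5.png

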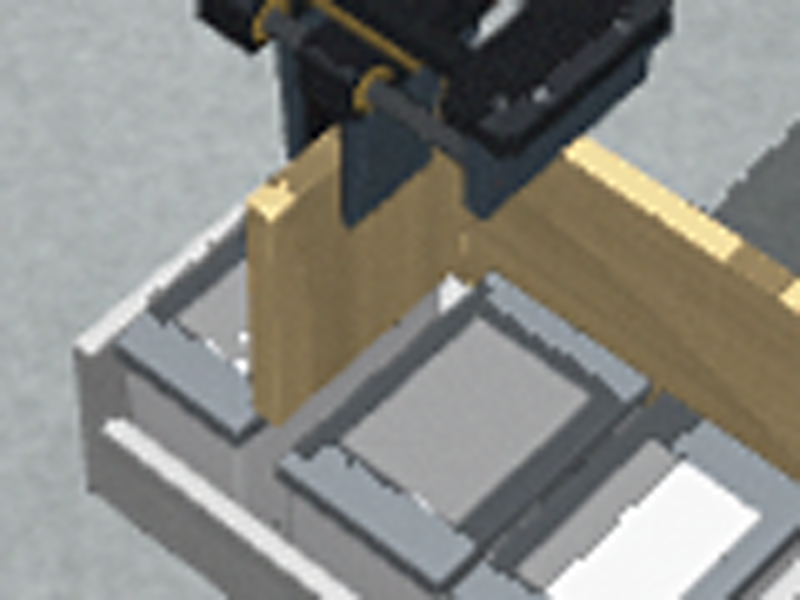

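Run:
```python
from h import *
g=viewer.grab_frame("scene"); s=sensors.state(); p=s["ee_pos"]; a=np.radians(s["ee_rot"][2]+180)
ex=np.array([np.cos(a),np.sin(a)]);ey=np.array([-np.sin(a),np.cos(a)])
q=lambda X:np.round((proj(g,X)-[270,200])*800/120)
for off in(-2,0,2):
  for dx in (47.5,):
    print(off,[list(q([*(p[:2]+dx*ex+(off+e)*ey),z])) for z in(p[2]-98+0,p[2]+12) for e in(-6,6)])
# vertical-edge columns at mid height
b=cv2.cvtColor(g["img"],cv2.COLOR_RGB2HSV)
for r in(240,244,248,252,256): print(r,b[r,300:318,1])
for r in (240,248,256):
  for z in(0,):
    pass
```

```text
-2 [[np.float64(245.0), np.float64(406.0)], [np.float64(272.0), np.float64(426.0)], [np.float64(237.0), np.float64(196.0)], [np.float64(266.0), np.float64(216.0)]]
0 [[np.float64(250.0), np.float64(410.0)], [np.float64(276.0), np.float64(430.0)], [np.float64(242.0), np.float64(199.0)], [np.float64(271.0), np.float64(220.0)]]
2 [[np.float64(254.0), np.float64(413.0)], [np.float64(281.0), np.float64(433.0)], [np.float64(247.0), np.float64(203.0)], [np.float64(275.0), np.float64(223.0)]]
240 [25 19 28 23 11  5  7 80 99 93 93 92 94 92 92 94 91 93]
244 [ 6  2  2  3  3  3  9 84 99 93 94 91 94 93 98 97 96 94]
248 [ 6  0  0  2  0  2  8 59 98 93 94 95 94 93 92 91 95 96]
252 [21 18  6  2  3  3  8 34 88 97 93 96 91 95 96 95 97 92]
256 [21 22 22 23 22 25 24 26 96 94 90 93 97 97 91 98 91 96]
```

The spacer sits over the gap, with its far lower edge at (253–275, 420) between the lid corners at (240,440) and (280,460). It is slightly towards -y, so I nudge +1.2 mm and go down while watching the force.

Request:
{"api": "step_arm", "payload": {
  "plan": [0,0.12,0,0,0,0,0,0,0.5,0,0,0,0,0,0.6,0,0,0,0,0,0.5,0,0,0,0,0,0,0,0,0]
}}

```text
time_s: 8.53
ee_pos: [592.0, 37.8, 174.3]
ee_rot: [180.0, -0.2, -177.0]
force: [-0.5, 0.2, -0.8]
gripper_width: 11.9
gripper_force: 25.0
```

Request:
{"api": "step_arm", "payload": {
  "plan": [0,0,0.8,0,0,0,0,0,0.8,0,0,0,0,0,0.8,0,0,0,0,0,0.8,0,0,0,0,0,0,0,0,0]
}}

```text
time_s: 8.95
ee_pos: [591.7, 37.7, 141.5]
ee_rot: [180.0, -0.2, -177.0]
force: [0.4, -0.0, -1.3]
gripper_width: 11.6
gripper_force: 25.0
```

Request:
{"api": "step_arm", "payload": {
  "plan": [0,0,0.8,0,0,0,0,0,0.8,0,0,0,0,0,0.6,0,0,0,0,0,0,0,0,0,0,0,0,0,0,0]
}}

```text
time_s: 9.37
ee_pos: [592.7, 37.8, 121.5]
ee_rot: [180.0, -0.1, -177.0]
force: [-0.1, 0.2, -0.3]
gripper_width: 11.7
gripper_force: 25.0
```

Request:
{"api": "step_arm", "payload": {
  "plan": [0,0,0.6,0,0,0,0,0,0.6,0,0,0,0,0,0.3,0,0,0,0,0,0,0,0,0,0,0,0,0,0,0]
}}

```text
time_s: 9.78
ee_pos: [592.9, 37.8, 106.7]
ee_rot: [180.0, -0.0, -177.0]
force: [-0.5, 0.1, -1.4]
gripper_width: 12.1
gripper_force: 25.0
```

Request:
{"api": "step_arm", "payload": {
  "plan": [0,0,0.1,0,0,0,0,0,0,0,0,0,0,0,0,0,0,0]
}}

```text
time_s: 10.03
ee_pos: [593.1, 37.8, 106.1]
ee_rot: [180.0, 0.0, -177.0]
force: [-0.3, -0.1, -0.7]
gripper_width: 11.7
gripper_force: 25.0
```

Request:
{"api": "step_arm", "payload": {
  "plan": [0,0,0.15,0,0,0,0,0,0.1,0,0,0,0,0,0,0,0,0,0,0,0,0,0,0]
}}

```text
time_s: 10.37
ee_pos: [592.9, 37.8, 103.4]
ee_rot: [180.0, 0.0, -177.0]
force: [0.5, -0.7, -0.5]
gripper_width: 12.0
gripper_force: 25.0
```

Request:
{"api": "step_arm", "payload": {
  "plan": [0,0,0.08,0,0,0,0,0,0,0,0,0,0,0,0,0,0,0]
}}

```text
time_s: 10.62
ee_pos: [593.0, 37.8, 103.4]
ee_rot: [180.0, 0.0, -177.0]
force: [-2.9, 0.1, 5.4]
gripper_width: 11.9
gripper_force: 25.0
```

It is touching the floor with 5 N. Now release and lift.

Request:
{"api": "step_arm", "payload": {
  "plan": [0,0,0,0,0,0,0,0,0,0,0,0,0,0,0,0,0,0,0,0,0,0,0,0,0,0,0,0,0,0],
  "hand": 3.0
}}

```text
time_s: 11.03
ee_pos: [592.9, 37.8, 102.4]
ee_rot: [180.0, -0.0, -177.0]
force: [-0.2, -0.8, -0.9]
gripper_width: 30.1
gripper_force: 0.0
```

Request:
{"api": "step_arm", "payload": {
  "plan": [0,0,-0.8,0,0,0,0,0,-1.5,0,0,0,0,0,-2.0,0,0,0,0,0,-2.5,0,0,0,0,0,-2.0,0,0,0]
}}

```text
time_s: 11.45
ee_pos: [593.3, 37.8, 192.7]
ee_rot: [180.0, 0.1, -177.0]
force: [0.5, -0.7, -0.3]
gripper_width: 30.0
gripper_force: 0.0
```

Request:
{"api": "step_arm", "payload": {
  "plan": [2.0,0.6,0,0,0,0,3.4,1.05,0,0,0,0,3.6,1.1,0,0,0,0,3.4,1.05,0,0,0,0,2.8,0.9,0,0,0,0],
  "hand": 0
}}

```text
time_s: 11.87
ee_pos: [436.2, 77.0, 191.0]
ee_rot: [180.0, -0.0, -177.0]
force: [-0.0, 0.0, -0.1]
gripper_width: 0.7
gripper_force: 0.0
```

Request:
{"api": "step_arm", "payload": {
  "plan": [0,0,0,0,0,0,0,0,0,0,0,0]
}}

```text
time_s: 12.03
ee_pos: [438.0, 77.1, 191.6]
ee_rot: [180.0, 0.1, -176.9]
force: [0.6, 0.3, 0.6]
gripper_width: 0.3
gripper_force: 0.0
```

Run:
```python
from h import *
s=sensors.state(); print(s["ee_pos"],s["ee_rot"],s["gripper_width"])
f=viewer.grab_frame("top");g=viewer.grab_frame("scene")
o=np.hstack([cv2.resize(f["img"][180:320,220:360],(400,400)),cv2.resize(g["img"][160:320,260:420],(400,400))])
cv2.imwrite("pics/c6.png",o[:,:,::-1])
```

```text
[438.01905863  77.07606211 191.60221863] [ 1.79992048e+02  1.08939959e-01 -1.76947164e+02] 0.28804937511263246
```

View pics/c6.png

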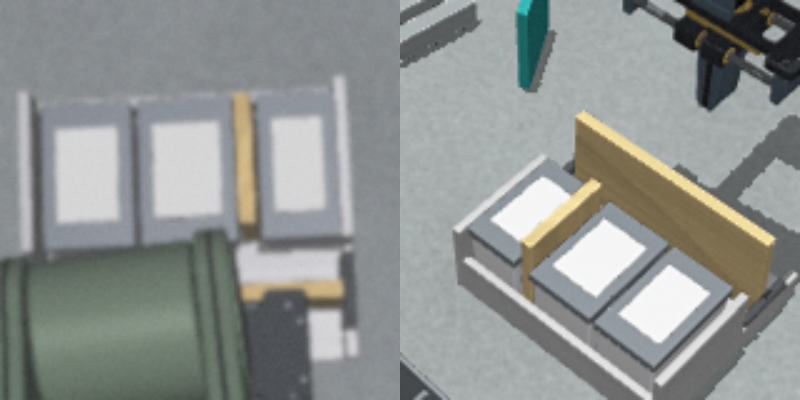

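The spacer stands upright and seated in the wide gap (crop 560,225), clear of the press board. Next I lower the closed fingers behind the board.

Request:
{"api": "step_arm", "payload": {
  "plan": [0,0,2.0,0,0,0,0,0,2.8,0,0,0,0,0,2.8,0,0,0,0,0,2.0,0,0,0,0,0,1.0,0,0,0]
}}

```text
time_s: 12.55
ee_pos: [438.8, 76.3, 82.1]
ee_rot: [-180.0, -0.2, -177.1]
force: [-0.5, -0.6, -0.1]
gripper_width: 0.5
gripper_force: 0.0
```

Request:
{"api": "step_arm", "payload": {
  "plan": [-0.6,0,0,0,0,0,-0.8,0,0,0,0,0,-0.8,0,0,0,0,0,0,0,0,0,0,0,0,0,0,0,0,0]
}}

```text
time_s: 12.97
ee_pos: [462.4, 78.0, 85.5]
ee_rot: [180.0, 0.1, -177.0]
force: [0.4, -0.0, -0.1]
gripper_width: 0.7
gripper_force: 0.0
```

Request:
{"api": "step_arm", "payload": {
  "plan": [-0.5,0,0,0,0,0,-0.5,0,0,0,0,0,-0.5,0,0,0,0,0,0,0,0,0,0,0,0,0,0,0,0,0]
}}

```text
time_s: 13.38
ee_pos: [475.2, 78.7, 84.6]
ee_rot: [-180.0, -0.1, -177.0]
force: [-3.7, 0.5, 2.0]
gripper_width: 0.4
gripper_force: 1.8
```

Request:
{"api": "step_arm", "payload": {
  "plan": [-0.5,0,0,0,0,0,-0.6,0,0,0,0,0,-0.6,0,0,0,0,0,-0.6,0,0,0,0,0,0,0,0,0,0,0]
}}

```text
time_s: 13.8
ee_pos: [497.4, 79.9, 84.4]
ee_rot: [-180.0, -0.2, -177.0]
force: [-6.7, -0.0, 4.3]
gripper_width: 0.3
gripper_force: 3.5
```

Request:
{"api": "step_arm", "payload": {
  "plan": [-0.3,0,0,0,0,0,-0.3,0,0,0,0,0,0,0,0,0,0,0,0,0,0,0,0,0]
}}

```text
time_s: 14.13
ee_pos: [502.1, 80.1, 84.3]
ee_rot: [-180.0, -0.3, -177.0]
force: [-7.5, -0.5, 4.5]
gripper_width: 0.6
gripper_force: 3.9
```

Request:
{"api": "step_arm", "payload": {
  "plan": [-0.2,0,0,0,0,0,0,0,0,0,0,0,-0.2,0,0,0,0,0,0,0,0,0,0,0]
}}

```text
time_s: 14.47
ee_pos: [503.4, 80.2, 84.2]
ee_rot: [-180.0, -0.7, -177.0]
force: [-14.0, -0.8, 9.2]
gripper_width: 0.8
gripper_force: 6.9
```

Request:
{"api": "step_arm", "payload": {
  "plan": [-0.1,0,0,0,0,0,0,0,0,0,0,0,0,0,0,0,0,0,0,0,0,0,0,0]
}}

```text
time_s: 14.8
ee_pos: [503.4, 80.2, 84.2]
ee_rot: [-180.0, -0.7, -177.0]
force: [-15.6, 0.2, 11.1]
gripper_width: 0.1
gripper_force: 8.1
```

Run:
```python
from h import *
s=sensors.state(); print(s["ee_pos"],s["force"])
f=viewer.grab_frame("top");g=viewer.grab_frame("scene")
o=np.hstack([cv2.resize(g["img"][130:230,220:320],(400,400)),cv2.resize(g["img"][160:320,260:420],(400,400))])
cv2.imwrite("pics/c7.png",o[:,:,::-1])
```

```text
[503.40522343  80.15778399  84.23310805] [-15.64307342   0.18269543  11.0967223 ]
```

View pics/c7.png

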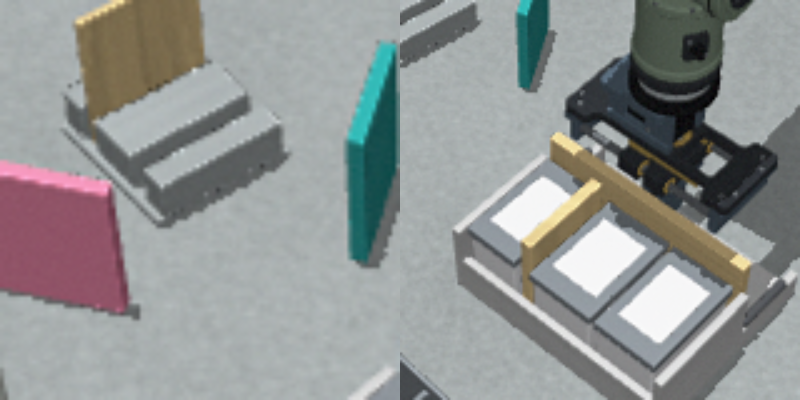

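The press board is flush on the tub fronts (crop 650,210), the spacer is seated (560,225), and the slim board and look-alikes haven't moved. The push is steady at about 16 N, so I'm handing in.

```bash
python3 -c "
from workcell import env
print(env.job_done())"
```

```text
the job is handed in; nothing more can be done
None
```

The spacer is seated on the tray floor in the wide gap and released; the press board is held flush against the tub fronts at about 16 N, nothing else in view was disturbed, and the job is handed in (no verdict was returned).

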